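# Pump up the flux pot

## Task

Bring the flux pot on the soldering bench up to pressure: push the vent valve's lever on its lid round clockwise until it lies right across its port (shut), then pump the spring plunger with your fingertips, pressing its knob down and letting it rise again and again, until the brass pressure indicator pin stands fully out of its collar. Leave the knob up, do not touch the pin, and leave the things around the pot standing where they are.

Things in the scene. Friction and masses are not known exactly. Their poses are not given: they have to be found in the camera images.
- flux_pot: Stainless pump-up flux pot, screwed to the bench (foot 148 mm across, vessel 112, flat lid 124); cannot move. Origin: centre of the foot on the bench, z up. Lid top 150 mm up; wing-nut clamps at its rim rise 9 mm above it. On the lid, in the pot's own x, y (mm): plunger (0, 0), indicator pin (40, 18), vent valve (0, -45), relief valve, 16 mm tall, (-34, 30).
- knob_top (a point): Centre of the top of the plunger's black mushroom knob (48 mm across, flat top 38 mm across, 19 mm thick, on a 12 mm steel rod), in the middle of the lid. At rest 85 mm above the lid (235 mm above the bench).
- plunger (a joint): How far the plunger is pressed down, m: 0 fully up (rest), 0.035 bottomed on its stop. An internal spring pushes it up with 3.6 N at rest and 10.6 N at the bottom (plus slight drag), so it follows the fingers back up by itself.
- vent_lever (a joint): Angle of the vent's flat lever, rad. 0 open: it points outward over the valve's short brass port (pot's own -y). Grows clockwise seen from above to 1.571, its stop: shut, across the port (pointing to the pot's own -x). Starts at 0 to 0.3. Stiff (0.12 N m, about 3 N at the grip); stays where left. While it is not shut the pot vents and pumping hardly raises the pin.
- vent_axis (a point): Point on the lever's vertical turning axis, at the height of the lever's mid-thickness (181.5 mm above the bench, 31.5 mm above the lid). The brass valve body below is 16 mm across; its horizontal port runs from this axis 27 mm along the pot's own -y, its upper side 18.5 mm above the lid.
- lever_end (a point): Point in the middle of the lever's rubber-sleeved grip, 45 mm from the turning axis. The lever is 58 mm long from its axis; the sleeve (24 to 58 mm from the axis) is 12 mm wide and 9 mm thick. Moves with the lever.
- indicator_pin (a joint): How far the indicator pin has risen, m: 0 down (its start), 0.020 fully out, at its stop. Each full stroke of the plunger raises it by about 3 to 6 mm, depending on how full the pot is; short or very quick strokes raise it less. It stays up between strokes. Further strokes once it is fully out do no harm.
- pin_rod: The indicator pin: upright brass pin, 10 mm across, in a black collar (17 mm across, top 12 mm above the lid). Origin on its axis, level with the lid's top when down, rising with the pin. The pin's top is 14.5 mm above this origin: 14.5 mm above the lid when down, 34.5 mm when fully out.
- spool_tall_mid (a point): Centre (34 mm up) of a standing solder spool with green flanges, 62 mm across, 68 mm tall. To be left alone.
- spool_low_mid (a point): Centre (24 mm up) of a smaller standing solder spool with green flanges, 54 mm across, 48 mm tall. To be left alone.
- bottle_mid (a point): Point 50 mm up on the axis of a white capped thinner bottle, 42 mm across, 105 mm tall. To be left alone.
- cleaner_mid (a point): Point 20 mm up on the axis of a black soldering-tip cleaner with brass wool, 60 mm across, about 49 mm tall. To be left alone.
Things that resemble listed ones, but are neither listed nor needed, are in the scene too. There is more than one size of the flux_pot; the one meant has the size given above.

How it is judged:
By the outcome, as a careful person would: the job done as asked, in the order asked, and still so for the second after the job is handed in, with the robot touching nothing.
It also fails if it takes over 54 s, if anything falls off the work surface, if the arm or the gripper's body presses on something with over 40 N, if the wrist force passes 120 N, or if a joint passes its speed limit or range.

## Robot

A 6-joint arm with a two-finger parallel gripper is mounted at the origin on the work surface. World frame = base frame: x ahead of the robot, y to its left, z up, the work surface at z = 0. Lengths are in mm, angles in rad, forces in N, time in s.
With the tool pointing down it reaches from about 300 to 875 mm from the base axis. Payload 4.2 kg.
Tool frame: the origin (TCP) lies on the front face of the gripper's body, between the roots of the fingers; the fingertips stand 73 mm ahead of it and the grasp point (between the pads) lies 54 mm ahead of it (env.tcp_to_tips is the distance from the TCP to the fingertips, in mm); z points along the fingers, y is the line along which they close (so a half turn about z gives the same grasp; the last joint's range is limited). The gripper opens to 85 mm and grips with 20 to 120 N. Pads are 22 mm wide; open, the fingers measure 114 mm over their backs; the gripper's body (76 mm by 85 mm) begins 54 mm behind the grasp point. The pads swing forward as they close: fully open they stand 13 mm farther back than shut.
Start: joints at [1.149, 0.32, 1.565, -0, 1.257, -0.02], TCP at [224.869, 529.214, 303.938] pointing down, gripper open.
Joint ranges: [-3.11, 3.11], [-0.84, 2.01], [0.21, 2.61], [-1.34, 4.49], [0.05, 2.63], [-2.56, 2.56]. Speed limits (rad/s): [2.57, 2.57, 3.14, 3.14, 3.14, 3.14].

## Interface

Orientations are given as [roll, pitch, yaw] about the fixed x, y, z axes, in that order (R = Rz(yaw) Ry(pitch) Rx(roll)).
In Python, from station import env gives the robot as it stands. The module is installed in compiled form; this text tells all that it offers.
- The arm moves only by the shell command python3 -m creep 'ROWS' [FORCE]. ROWS is JSON, a list of rows, each an object with "travel": the shift along the tool's x, y, z scaled (see below), a list of three; "dr": the turn, a rotation vector about the tool's x, y, z scaled (see below), a list of three; "fingers": the opening, from -1 (shut) to 1 (fully open). In form: [{"travel": [x, y, z], "dr": [wx, wy, wz], "fingers": fingers}, ...]. A call has 1 to 10 rows; each row is the pose to reach, as a shift and turn from the pose commanded when the call began, along the tool's axes at that moment; what a row does not reach only later rows make up. The controller multiplies each number of a shift by 0.5 m and each number of a turn by 45 degrees. A row lasts 1/12 s, in which the tool goes at most 41.7 mm and 7.16 degrees, less where a joint would pass 70% of its speed; a pose out of reach is approached as far as the arm can. A call with a number of a shift or a turn outside -1 to 1 is refused whole. A call with a gripper value outside its range is refused whole. The fingers move at their own pace and stop on an object; FORCE is the grip in N (left out, the last holds). Time passes only in rows, so rows that repeat a pose let the fingers close. It gives the time, the measured TCP pose, the force, the opening and the grip force at its end, in the units of the state.
- env.observe(): the state, without advancing time (a new reading comes with each control period).
- env.capture(name): name is "side" or "top" or "wrist"; returns a dict with "pixels" (420x560x3 uint8, blue, green, red), "depth" (420x560 float32, mm along the optical axis (not along the pixel's ray), 0 where there is no reading), "intrinsics" (3x3 intrinsics, pixels), "extrinsics" (4x4, takes a point from world to camera coordinates). Camera axes: x right, y down, z forward; pixel columns grow to the right and rows downward; lengths in mm; the calibration is good to about 2 mm. A picture is of the moment at which its call begins.
- env.close_job(): hands the job in; it is judged then, once.
The state is a dict: "clock": time; "q": joint angles; "dq": joint speeds; "joint_efforts": joint torques, N m; "tool_pos": TCP position; "ee_rot": TCP orientation; "wrist_force": force on the tool from outside, world axes, zero at the start; "wrist_torque": the same for the moment, N m; "gripper_width": finger opening in mm; "grip_force": force on a finger pad.
Only numpy, scipy, OpenCV 4.12 (cv2) and the standard library are available. Lean on these libraries where they do the work, as an engineer would, in place of code of your own. Each camera call takes 0.05 s, during which the arm holds its last target. There are 200 camera calls.

## Working session

There is one attempt and no reset: what is moved stays moved. The work goes in short steps, Python scripts to look and compute and a shell command to move; the robot and the scene stay as the last step left them, time stands still between calls to the robot, and variables do not carry over. Pictures are saved under pics/ and viewed, at most 11 in all, crops included, and the job is handed in when it is done.

```bash
mkdir -p pics; cat > h.py <<'E'
import numpy as np, cv2
from station import env
def grab(n,fn=None):
    c=env.capture(n); np.savez('last_'+n,**{k:np.array(v) for k,v in c.items()})
    if fn: cv2.imwrite('pics/'+fn,c['pixels'])
    return c
def load(n): return np.load('last_'+n+'.npz')
def world(c):
    K=c['intrinsics'];T=np.linalg.inv(c['extrinsics']);d=c['depth']
    v,u=np.mgrid[:d.shape[0],:d.shape[1]]
    p=np.stack([(u-K[0,2])/K[0,0]*d,(v-K[1,2])/K[1,1]*d,d,np.ones_like(d)],-1)
    w=(p@T.T)[...,:3]; w[d==0]=np.nan
    return w
E
python3 - <<'E'
from h import *
a=grab('top','top1.png');grab('side','side1.png')
s=env.observe();print(s['clock'],s['tool_pos'],s['ee_rot'],s['gripper_width'])
E
```

```text
0.1 [224.73926116 528.90472088 303.17448167] [-3.13999989e+00 -2.74070055e-05  2.73981290e+00] 85.40803870598074
```

View pics/top1.png

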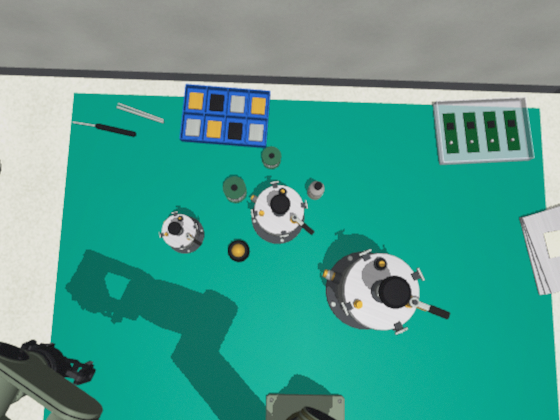

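View pics/side1.png

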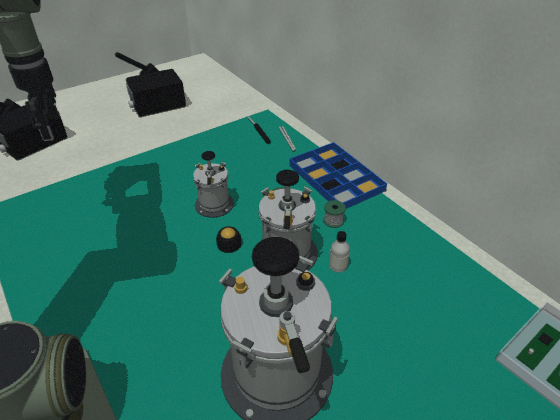

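The top view shows three pots: small at (180,231), middle at (279,211) with spools, bottle and cleaner around it, and large at (381,291). I'll enlarge and measure the middle one.

```bash
python3 - <<'E'
from h import *
c=load('top');w=world(c)
im=c['pixels'][140:270,210:340]; cv2.imwrite('pics/crop1.png',cv2.resize(im,(780,780)[:2],interpolation=cv2.INTER_CUBIC)[:600] if 0 else cv2.resize(im,(590,590),interpolation=cv2.INTER_CUBIC))
R=w[140:270,210:340].reshape(-1,3);
for lo,hi in [(140,156),(225,245),(176,192)]:
    m=(R[:,2]>lo)&(R[:,2]<hi); p=R[m]; print(lo,m.sum(),p.mean(0),p.min(0),p.max(0))
    if lo==140: print(cv2.minEnclosingCircle(p[:,:2].astype(np.float32)))
for n,(u,v) in dict(knob=(281,204),levertip=(311,232),sp1=(234,186),sp2=(271,156),bottle=(318,186),clean=(238,250)).items(): print(n,w[v,u].round())
T=np.linalg.inv(c['extrinsics']);print(T[:3,3],c['intrinsics'][0,0])
E
```

```text
140 1435 [570.62967388  84.88089212 151.15761249] [505.50647138  13.79336921 140.12186123] [643.10546117 152.45748209 155.99503582]
((574.5845947265625, 82.36041259765625), 70.86042022705078)
225 327 [573.65750285  82.7919323  235.19722778] [551.31721479  59.58113993 227.51300266] [596.46234317 106.22660736 242.46920055]
176 126 [533.4691036   25.77988482 186.30027527] [511.45761491  -1.68559039 180.1021365 ] [557.28066201  52.36214777 191.77196416]
knob [572.  81. 236.]
levertip [514.   6. 185.]
sp1 [644. 203.  73.]
sp2 [736. 106.  50.]
bottle [644. -18. 105.]
clean [476. 187.  50.]
[ 390.06056106  110.61481881 1322.58403239] 476.4957604463153
```

View pics/crop1.png

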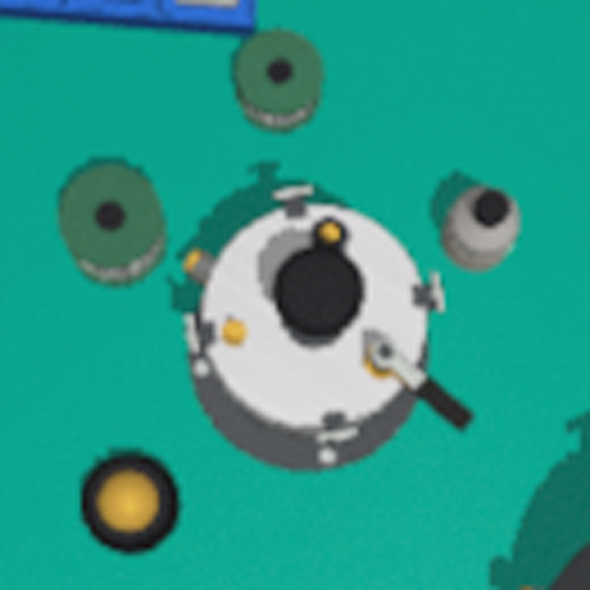

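The crop shows the knob centre at (318,292), vent axis ~(383,350), lever tip ~(465,425), pin in its black collar at (330,232) and relief valve at (233,332).

```bash
python3 - <<'E'
from h import *
c=load('top');K=c['intrinsics'];T=np.linalg.inv(c['extrinsics'])
def at(cu,cv_,z):
    u,v=210+cu*130/590-.4,140+cv_*130/590-.4
    d=T[:3,:3]@np.array([(u-K[0,2])/K[0,0],(v-K[1,2])/K[1,1],1]);return T[:3,3]+d*(z-T[2,3])/d[2]
P={}
for n,a in dict(knob=(319,291,235),vent=(383,350,184),tip=(463,424,186),pin=(330,232,164.5),relief=(233,331,166)).items(): P[n]=at(*a)[:2];print(n,P[n].round(1))
loc=np.array([[0,0],[0,-45],[40,18],[-34,30]],float);W=np.array([P['knob'],P['vent'],P['pin'],P['relief']])
a=loc-loc.mean(0);b=W-W.mean(0);U,S,V=np.linalg.svd(a.T@b);R=(U@V).T
t=W.mean(0)-R@loc.mean(0);print(np.degrees(np.arctan2(R[1,0],R[0,0])),np.linalg.det(R),t,(W-(loc@R.T+t)).round(1))
print('vent fit',R@[0,-45]+t,'shut tip',R@[-58,-45]+t,'shut grip',R@[-45,-45]+t,'clampless')
d=P['tip']-P['vent'];print('lever ang',np.degrees(np.arctan2(d[1],d[0])),'open ang',np.degrees(np.arctan2(R[1,1],R[0,1]))-180,np.hypot(*d))
E
```

```text
knob [572.6  83.3]
vent [550.3  47.2]
tip [511.7   4.2]
pin [617.2  76.3]
relief [560.9 127.5]
-32.95504349145419 1.0000000000000004 [573.58493214  83.78802812] [[-1.  -0.5]
 [ 1.2  1.2]
 [ 0.3 -0.8]
 [-0.4  0.1]]
vent fit [549.10579552  46.02863366] shut tip [500.43813154  77.57952085] shut grip [511.34640106  70.50777027] clampless
lever ang -131.92982042596046 open ang -122.9550434914542 57.79168334149033
```

```bash
cat > plan.py <<'E'
from h import *
from scipy.spatial.transform import Rotation as Ro
C=np.array([573.3,83.7]);A=np.array([549.5,46.5])
def rows(tg):
    s=env.observe();R0=Ro.from_euler('xyz',s['ee_rot']);p=np.array(s['tool_pos'])
    print('now',p.round(1),np.degrees(s['ee_rot']).round(1),s['clock'])
    for x,y,z,yaw in tg:
        r=(R0.inv()*Ro.from_euler('xyz',[np.pi,0,np.radians(yaw)])).as_rotvec(degrees=True)
        print((R0.inv().apply(np.array([x,y,z])-p)/500).round(4).tolist(),(r/45).round(3).tolist())
def behind(lev,off,rad=42):  # tool centre behind lever at world angle lev(deg); tool x = push dir
    a=np.radians(lev);u=np.array([np.cos(a),np.sin(a)]);n=np.array([-u[1],u[0]])
    return (*(A+rad*u+off*n),)
E
python3 - <<'E'
from plan import *
x,y=behind(-132,30);print(x,y)
rows([(225,529,345,157),(400,236,345,145),(x,y,345,138)])
E
```

```text
543.6908592972499 -4.786000860816305
now [224.7 528.9 303.2] [-179.9   -0.   157. ] 0.1
[-0.0004, 0.0002, -0.0837] [-0.002, -0.0, -0.0]
[-0.5517, -0.4022, -0.083] [-0.002, 0.0, 0.266]
[-1.0045, -0.7331, -0.0825] [-0.002, 0.0, 0.422]
```

```bash
python3 -m creep '[{"travel":[0,0,-0.083],"dr":[0,0,0],"fingers":-1},{"travel":[-0.55,-0.40,-0.083],"dr":[0,0,0.266],"fingers":-1},{"travel":[-0.55,-0.40,-0.083],"dr":[0,0,0.266],"fingers":-1},{"travel":[-0.55,-0.40,-0.083],"dr":[0,0,0.266],"fingers":-1},{"travel":[-0.55,-0.40,-0.083],"dr":[0,0,0.266],"fingers":-1},{"travel":[-0.55,-0.40,-0.083],"dr":[0,0,0.266],"fingers":-1},{"travel":[-0.55,-0.40,-0.083],"dr":[0,0,0.266],"fingers":-1},{"travel":[-0.55,-0.40,-0.083],"dr":[0,0,0.266],"fingers":-1},{"travel":[-0.55,-0.40,-0.083],"dr":[0,0,0.266],"fingers":-1},{"travel":[-0.55,-0.40,-0.083],"dr":[0,0,0.266],"fingers":-1}]' 20
python3 - <<'E'
from plan import *
x,y=behind(-132,30)
rows([(x,y,345,138)])
E
```

```text
clock: 0.93
tool_pos: [401.8, 233.0, 345.2]
ee_rot: [-3.14, 0.002, 2.525]
wrist_force: [-0.3, 1.5, 0.1]
gripper_width: -0.2
grip_force: 0.0
now [401.8 233.  345.2] [-1.799e+02  1.000e-01  1.447e+02] 0.9333
[-0.5064, -0.224, 0.002] [-0.002, 0.003, 0.149]
```

```bash
python3 -m creep '[{"travel":[-0.506,-0.224,0],"dr":[0,0,0.149],"fingers":-1},{"travel":[-0.506,-0.224,0],"dr":[0,0,0.149],"fingers":-1},{"travel":[-0.506,-0.224,0],"dr":[0,0,0.149],"fingers":-1},{"travel":[-0.506,-0.224,0],"dr":[0,0,0.149],"fingers":-1},{"travel":[-0.506,-0.224,0],"dr":[0,0,0.149],"fingers":-1},{"travel":[-0.506,-0.224,0],"dr":[0,0,0.149],"fingers":-1},{"travel":[-0.506,-0.224,0],"dr":[0,0,0.149],"fingers":-1},{"travel":[-0.506,-0.224,0],"dr":[0,0,0.149],"fingers":-1},{"travel":[-0.506,-0.224,0],"dr":[0,0,0.149],"fingers":-1},{"travel":[-0.506,-0.224,0],"dr":[0,0,0.149],"fingers":-1}]'
python3 - <<'E'
from plan import *
print(env.tcp_to_tips)
x,y=behind(-132,30)
rows([(x,y,248,138)])
grab('wrist','wrist1.png')
E
```

```text
clock: 1.77
tool_pos: [542.4, 1.4, 344.9]
ee_rot: [-3.141, -0.002, 2.414]
wrist_force: [-1.0, 0.5, -0.9]
gripper_width: 0.2
grip_force: 0.0
72.6
now [542.4   1.4 344.9] [-1.800e+02 -1.000e-01  1.383e+02] 1.7667
[-0.0105, -0.0075, 0.1938] [-0.0, -0.002, 0.007]
```

View pics/wrist1.png

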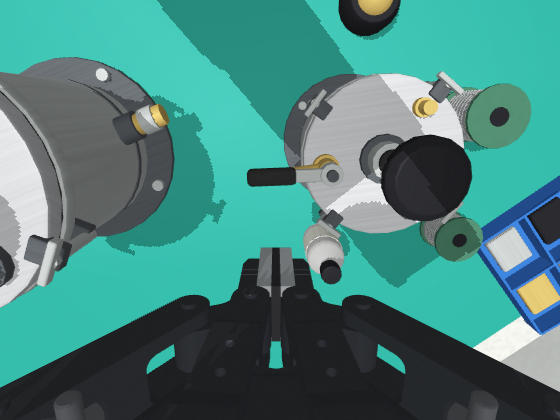

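The wrist view shows the lever sleeve at (248–296,177), axis at (332,177), fingers shut at (275,260), and the large pot close on the left, so I check clearances.

```bash
python3 - <<'E'
from plan import *
w=world(load('top'))[240:345,315:455].reshape(-1,3)
for lo,hi in [(60,140),(140,200),(200,260),(260,300),(300,340),(340,420)]:
    p=w[(w[:,2]>lo)&(w[:,2]<hi)]
    if len(p): print(lo,len(p),p.min(0).round(),p.max(0).round(),p.mean(0).round())
c=load('wrist');W=world(c);K=c['intrinsics'];T=np.linalg.inv(c['extrinsics'])
def at(u,v,z):
    d=T[:3,:3]@np.array([(u-K[0,2])/K[0,0],(v-K[1,2])/K[1,1],1]);return T[:3,3]+d*(z-T[2,3])/d[2]
for n,a in dict(vent=(332,176.5,186),tip=(247.5,178,184),knob=(428,175,235)).items(): print(n,at(*a).round(1),W[int(a[1]),int(a[0])].round(1))
print(W[177,270].round(1))
E
```

```text
60 293 [ 325. -112.   60.] [445. -37. 125.] [405. -71.  82.]
140 115 [ 291. -244.  173.] [471. -65. 200.] [382. -92. 194.]
200 3949 [ 286. -271.  200.] [475. -61. 260.] [ 380. -148.  217.]
260 311 [ 324. -295.  260.] [ 368. -206.  274.] [ 346. -250.  265.]
300 859 [ 348. -190.  318.] [ 413. -123.  340.] [ 380. -155.  334.]
340 4 [ 357. -178.  340.] [ 377. -135.  341.] [ 367. -160.  340.]
vent [549.2  46.3 186. ] [547.9  46.5 189.7]
tip [512.1   2.5 184. ] [511.8   2.5 185.2]
knob [569.8  85.3 235. ] [569.5  85.1 235.6]
[521.3  15.1 187.9]
```

```bash
cat >> plan.py <<'E'
A=np.array([549.3,46.3])
def L2W(x,y,o=A):
    a=np.radians(-33);return np.array([x*np.cos(a)-y*np.sin(a),x*np.sin(a)+y*np.cos(a)])+o
def tool(th,r=46,hx=11,hy=11,ex=0,ey=0):
    t=np.radians(th);u=np.array([-np.sin(t),-np.cos(t)]);n=np.array([-np.cos(t),np.sin(t)])
    return L2W(*(r*u-6*n+[hy+ex,-hx+ey]))
E
python3 - <<'E'
from plan import *
x,y=tool(7,ex=14)
rows([(x,y,320,57),(x,y,247,57)])
E
```

```text
now [542.2   1.8 345.2] [-1.800e+02 -1.000e-01  1.384e+02] 1.8167
[-0.0189, -0.03, 0.0503] [-0.001, -0.001, 1.808]
[-0.019, -0.03, 0.1963] [-0.001, -0.001, 1.808]
```

```bash
python3 -m creep '[{"travel":[-0.019,-0.03,0.0],"dr":[0,0,1],"fingers":-1},{"travel":[-0.019,-0.03,0.0],"dr":[0,0,1],"fingers":-1},{"travel":[-0.019,-0.03,0.0],"dr":[0,0,1],"fingers":-1},{"travel":[-0.019,-0.03,0.0],"dr":[0,0,1],"fingers":-1},{"travel":[-0.019,-0.03,0.0],"dr":[0,0,1],"fingers":-1},{"travel":[-0.019,-0.03,0.0],"dr":[0,0,1],"fingers":-1},{"travel":[-0.019,-0.03,0.0],"dr":[0,0,1],"fingers":-1},{"travel":[-0.019,-0.03,0.0],"dr":[0,0,1],"fingers":-1}]'
python3 -m creep '[{"travel":[0,0,0.05],"dr":[0,0,0.808],"fingers":-1},{"travel":[0,0,0.05],"dr":[0,0,0.808],"fingers":-1},{"travel":[0,0,0.05],"dr":[0,0,0.808],"fingers":-1},{"travel":[0,0,0.05],"dr":[0,0,0.808],"fingers":-1},{"travel":[0,0,0.05],"dr":[0,0,0.808],"fingers":-1},{"travel":[0,0,0.05],"dr":[0,0,0.808],"fingers":-1},{"travel":[0,0,0.05],"dr":[0,0,0.808],"fingers":-1},{"travel":[0,0,0.05],"dr":[0,0,0.808],"fingers":-1}]'
python3 - <<'E'
from plan import *
x,y=tool(7,ex=14)
rows([(x,y,280,57),(x,y,247,57)]);print(env.observe()['q'])
E
```

```text
clock: 2.48
tool_pos: [539.3, -15.2, 345.6]
ee_rot: [3.141, -0.0, 1.63]
wrist_force: [-0.8, 0.5, -0.8]
gripper_width: -0.1
grip_force: 0.0
clock: 3.15
tool_pos: [539.7, -16.2, 320.5]
ee_rot: [3.141, -0.0, 0.998]
wrist_force: [-0.1, -0.4, -0.5]
gripper_width: -0.2
grip_force: 0.0
now [539.7 -16.2 320.5] [180.   -0.   57.2] 3.15
[0.0005, -0.0013, 0.0811] [0.0, -0.0, 0.004]
[0.0004, -0.0013, 0.1471] [0.0, -0.0, 0.004]
[-5.13600818e-02  2.53991411e-01  1.61569881e+00  1.60553815e-04
  1.27169818e+00  5.21571092e-01]
```

```bash
python3 -m creep '[{"travel":[0,0,0.05],"dr":[0,0,0],"fingers":-1},{"travel":[0,0,0.1],"dr":[0,0,0],"fingers":-1},{"travel":[0,0,0.13],"dr":[0,0,0],"fingers":-1},{"travel":[0,0,0.147],"dr":[0,0,0],"fingers":-1},{"travel":[0,0,0.147],"dr":[0,0,0],"fingers":-1},{"travel":[0,0,0.147],"dr":[0,0,0],"fingers":-1}]'
python3 - <<'E'
from plan import *
rows([(*tool(t),247,57) for t in (5,12,20,28,36,44,52,60,68,76,84,90)])
grab('wrist','wrist2.png')
E
```

```text
clock: 3.65
tool_pos: [540.2, -16.7, 247.2]
ee_rot: [3.141, -0.0, 0.995]
wrist_force: [0.3, -0.0, -0.0]
gripper_width: -0.0
grip_force: 0.0
now [540.2 -16.7 247.2] [180.  -0.  57.] 3.65
[0.0009, -0.0274, 0.0005] [0.0, -0.0, 0.0]
[0.0011, -0.0387, 0.0005] [0.0, -0.0, 0.0]
[0.003, -0.0515, 0.0005] [0.0, -0.0, 0.0]
[0.0067, -0.0639, 0.0005] [0.0, -0.0, 0.0]
[0.0121, -0.0757, 0.0005] [0.0, -0.0, 0.0]
[0.0191, -0.0866, 0.0004] [0.0, -0.0, 0.0]
[0.0275, -0.0964, 0.0004] [0.0, -0.0, 0.0]
[0.0372, -0.105, 0.0004] [0.0, -0.0, 0.0]
[0.048, -0.1121, 0.0005] [0.0, -0.0, 0.0]
[0.0597, -0.1177, 0.0005] [0.0, -0.0, 0.0]
[0.072, -0.1216, 0.0005] [0.0, -0.0, 0.0]
[0.0816, -0.1233, 0.0005] [0.0, -0.0, 0.0]
```

View pics/wrist2.png

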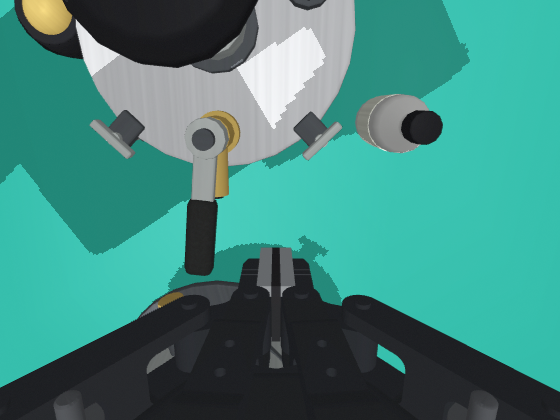

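Fingertips (275,250) are beside the sleeve (200,240) with ~18 mm gap; sweep clear. Push round.

```bash
python3 -m creep '[{"travel":[0.001,-0.018,0],"dr":[0,0,0],"fingers":-1},{"travel":[0.001,-0.03,0],"dr":[0,0,0],"fingers":-1},{"travel":[0.001,-0.04,0],"dr":[0,0,0],"fingers":-1},{"travel":[0.003,-0.052,0],"dr":[0,0,0],"fingers":-1},{"travel":[0.007,-0.064,0],"dr":[0,0,0],"fingers":-1},{"travel":[0.012,-0.076,0],"dr":[0,0,0],"fingers":-1},{"travel":[0.019,-0.087,0],"dr":[0,0,0],"fingers":-1},{"travel":[0.027,-0.096,0],"dr":[0,0,0],"fingers":-1},{"travel":[0.037,-0.105,0],"dr":[0,0,0],"fingers":-1},{"travel":[0.037,-0.105,0],"dr":[0,0,0],"fingers":-1}]'
python3 - <<'E'
from plan import *
rows([(*tool(t),247,57) for t in (60,68,76,84,90)])
grab('wrist','wrist3.png')
E
```

```text
clock: 4.53
tool_pos: [505.2, 28.6, 246.7]
ee_rot: [-3.14, 0.0, 0.995]
wrist_force: [0.3, -0.3, -0.9]
gripper_width: 0.3
grip_force: 0.1
now [505.2  28.6 246.7] [-179.9    0.    57. ] 4.5333
[-0.0007, 0.003, -0.0005] [-0.002, 0.0, 0.0]
[0.0102, -0.0041, -0.0005] [-0.002, 0.0, 0.0]
[0.0218, -0.0097, -0.0005] [-0.002, 0.0, 0.0]
[0.0342, -0.0136, -0.0005] [-0.002, 0.0, 0.0]
[0.0437, -0.0153, -0.0005] [-0.002, 0.0, 0.0]
```

View pics/wrist3.png

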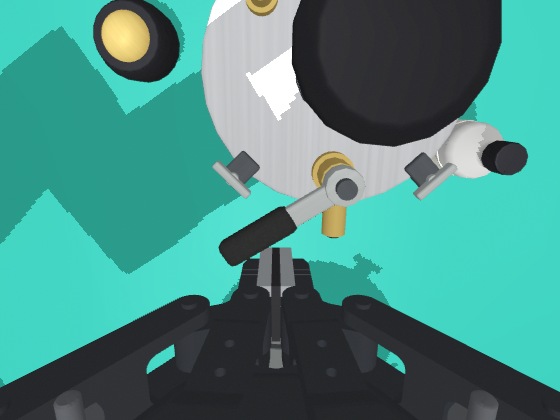

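The lever (220–350, 250–185) is at about 60° with the fingertips behind it; continue to the stop.

```bash
python3 -m creep '[{"travel":[0.006,-0.001,0],"dr":[0,0,0],"fingers":-1},{"travel":[0.012,-0.004,0],"dr":[0,0,0],"fingers":-1},{"travel":[0.02,-0.009,0],"dr":[0,0,0],"fingers":-1},{"travel":[0.028,-0.012,0],"dr":[0,0,0],"fingers":-1},{"travel":[0.034,-0.014,0],"dr":[0,0,0],"fingers":-1},{"travel":[0.038,-0.015,0],"dr":[0,0,0],"fingers":-1},{"travel":[0.042,-0.015,0],"dr":[0,0,0],"fingers":-1},{"travel":[0.042,-0.015,0],"dr":[0,0,0],"fingers":-1}]'
python3 -m creep '[{"travel":[0.003,0,0],"dr":[0,0,0],"fingers":-1},{"travel":[0.003,0,0],"dr":[0,0,0],"fingers":-1},{"travel":[0.003,0,0],"dr":[0,0,0],"fingers":-1}]'
python3 - <<'E'
from plan import *
rows([(*tool(90),247,57)])
c=grab('wrist','wrist4.png')
E
```

```text
clock: 5.25
tool_pos: [511.2, 49.6, 246.7]
ee_rot: [-3.141, -0.0, 0.994]
wrist_force: [-2.2, -0.9, -0.4]
gripper_width: 0.1
grip_force: 1.3
clock: 5.5
tool_pos: [512.1, 50.4, 246.8]
ee_rot: [3.142, -0.0, 0.994]
wrist_force: [-2.3, -1.8, -0.9]
gripper_width: 0.1
grip_force: 1.5
now [512.1  50.4 246.8] [180.   -0.   56.9] 5.5
[-0.0004, -0.0032, -0.0003] [0.0, -0.0, -0.001]
```

View pics/wrist4.png

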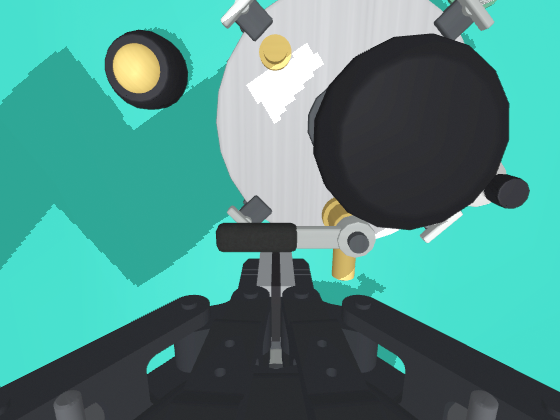

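The lever (218–360, y≈238) is nearly square to the port (343,262). Push on until the stop is felt.

```bash
for i in 1; do python3 -m creep '[{"travel":[0.004,0,0],"dr":[0,0,0],"fingers":-1},{"travel":[0.004,0,0],"dr":[0,0,0],"fingers":-1},{"travel":[0.004,0,0],"dr":[0,0,0],"fingers":-1}]'; done; python3 -m creep '[{"travel":[0.004,0,0],"dr":[0,0,0],"fingers":-1},{"travel":[0.004,0,0],"dr":[0,0,0],"fingers":-1},{"travel":[0.004,0,0],"dr":[0,0,0],"fingers":-1}]'
```

```text
clock: 5.8
tool_pos: [512.5, 50.9, 246.9]
ee_rot: [3.142, 0.003, 0.994]
wrist_force: [-5.9, -6.2, 0.8]
gripper_width: -0.0
grip_force: 3.9
clock: 6.05
tool_pos: [512.7, 51.2, 246.9]
ee_rot: [-3.141, 0.007, 0.995]
wrist_force: [-8.5, -11.1, 2.7]
gripper_width: -0.0
grip_force: 6.7
```

Stop felt (14 N, no further motion). Back off, rise, and go over the knob.

```bash
python3 -m creep '[{"travel":[-0.03,0,0],"dr":[0,0,0],"fingers":-1},{"travel":[-0.05,0,0],"dr":[0,0,0],"fingers":-1},{"travel":[-0.05,0,0],"dr":[0,0,0],"fingers":-1},{"travel":[-0.05,0,-0.08],"dr":[0,0,0],"fingers":-1},{"travel":[-0.05,0,-0.16],"dr":[0,0,0],"fingers":-1},{"travel":[-0.05,0,-0.17],"dr":[0,0,0],"fingers":-1},{"travel":[-0.05,0,-0.17],"dr":[0,0,0],"fingers":-1}]'
python3 - <<'E'
from plan import *
rows([(573,84,328,57),(573,84,312,57)])
c=grab('wrist','wrist5.png')
E
```

```text
clock: 6.63
tool_pos: [502.4, 33.0, 335.5]
ee_rot: [3.134, -0.006, 0.994]
wrist_force: [0.9, -0.5, -0.2]
gripper_width: 0.4
grip_force: 0.0
now [502.4  33.  335.5] [179.6  -0.4  56.9] 6.6333
[0.1624, 0.0625, 0.0165] [0.01, -0.008, -0.002]
[0.1622, 0.0623, 0.0485] [0.01, -0.008, -0.002]
```

View pics/wrist5.png

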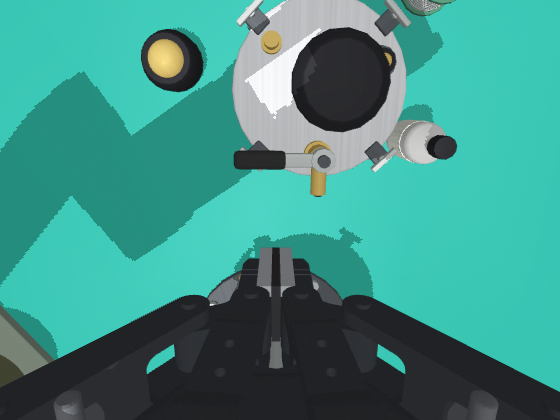

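The lever (235–325,160) lies square across the port (318,185): shut. Now to the knob.

```bash
python3 -m creep '[{"travel":[0.08,0.03,0.008],"dr":[0,0,0],"fingers":-1},{"travel":[0.162,0.062,0.016],"dr":[0,0,0],"fingers":-1},{"travel":[0.162,0.062,0.016],"dr":[0,0,0],"fingers":-1},{"travel":[0.162,0.062,0.016],"dr":[0,0,0],"fingers":-1},{"travel":[0.162,0.062,0.03],"dr":[0,0,0],"fingers":-1},{"travel":[0.162,0.062,0.03],"dr":[0,0,0],"fingers":-1},{"travel":[0.162,0.062,0.03],"dr":[0,0,0],"fingers":-1}]'
python3 - <<'E'
from plan import *
rows([(573,84,312,57),(573,84,271,57)])
grab('side','side2.png')
im=cv2.imread('pics/side2.png')[120:300,190:370];cv2.imwrite('pics/side2c.png',cv2.resize(im,(590,590),interpolation=cv2.INTER_CUBIC))
E
```

```text
clock: 7.27
tool_pos: [569.5, 83.0, 316.1]
ee_rot: [-3.14, 0.001, 0.993]
wrist_force: [0.2, -0.2, 0.3]
gripper_width: -0.2
grip_force: 0.0
now [569.5  83.  316.1] [-1.799e+02  1.000e-01  5.690e+01] 7.2667
[0.0054, 0.0048, 0.0083] [-0.002, 0.002, -0.002]
[0.0056, 0.005, 0.0903] [-0.002, 0.002, -0.002]
```

View pics/side2c.png

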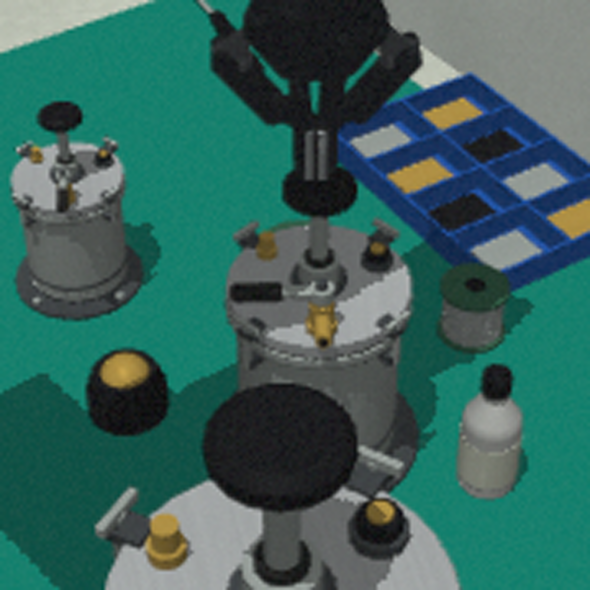

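Fingertips are centred over the knob, lever shut, pin clear of the hand. First stroke.

```bash
python3 -m creep '[{"travel":[0.0055,0.005,0.01],"dr":[0,0,0],"fingers":-1},{"travel":[0.0055,0.005,0.025],"dr":[0,0,0],"fingers":-1},{"travel":[0.0055,0.005,0.04],"dr":[0,0,0],"fingers":-1},{"travel":[0.0055,0.005,0.055],"dr":[0,0,0],"fingers":-1},{"travel":[0.0055,0.005,0.07],"dr":[0,0,0],"fingers":-1},{"travel":[0.0055,0.005,0.085],"dr":[0,0,0],"fingers":-1},{"travel":[0.0055,0.005,0.09],"dr":[0,0,0],"fingers":-1},{"travel":[0.0055,0.005,0.09],"dr":[0,0,0],"fingers":-1},{"travel":[0.0055,0.005,0.09],"dr":[0,0,0],"fingers":-1}]'
```

```text
clock: 8.07
tool_pos: [575.0, 84.5, 273.2]
ee_rot: [3.139, -0.002, 0.994]
wrist_force: [-0.5, 0.5, 9.1]
gripper_width: -0.5
grip_force: 4.5
```

```bash
python3 -m creep '[{"travel":[-0.003,0,-0.02],"dr":[0,0,0],"fingers":-1},{"travel":[-0.003,0,-0.045],"dr":[0,0,0],"fingers":-1},{"travel":[-0.003,0,-0.07],"dr":[0,0,0],"fingers":-1},{"travel":[-0.003,0,-0.08],"dr":[0,0,0],"fingers":-1},{"travel":[-0.003,0,-0.08],"dr":[0,0,0],"fingers":-1},{"travel":[-0.003,0,-0.06],"dr":[0,0,0],"fingers":-1},{"travel":[-0.003,0,-0.035],"dr":[0,0,0],"fingers":-1},{"travel":[-0.003,0,-0.01],"dr":[0,0,0],"fingers":-1},{"travel":[-0.003,0,0.004],"dr":[0,0,0],"fingers":-1},{"travel":[-0.003,0,0.004],"dr":[0,0,0],"fingers":-1}]'
python3 -m creep '[{"travel":[0,0,0],"dr":[0,0,0],"fingers":-1},{"travel":[0,0,-0.025],"dr":[0,0,0],"fingers":-1},{"travel":[0,0,-0.05],"dr":[0,0,0],"fingers":-1},{"travel":[0,0,-0.075],"dr":[0,0,0],"fingers":-1},{"travel":[0,0,-0.085],"dr":[0,0,0],"fingers":-1},{"travel":[0,0,-0.085],"dr":[0,0,0],"fingers":-1}]'
python3 - <<'E'
from plan import *
rows([(573,84,312,57)])
c=grab('side');cv2.imwrite('pics/side3c.png',cv2.resize(c['pixels'][150:270,230:350],(590,590),interpolation=cv2.INTER_CUBIC))
E
```

```text
clock: 8.9
tool_pos: [574.0, 83.4, 272.5]
ee_rot: [3.138, -0.003, 0.994]
wrist_force: [-3.9, -1.2, 21.5]
gripper_width: 0.1
grip_force: 10.7
clock: 9.4
tool_pos: [573.2, 83.3, 311.7]
ee_rot: [-3.141, 0.0, 0.994]
wrist_force: [-0.7, -0.4, -1.1]
gripper_width: 0.2
grip_force: 0.0
now [573.2  83.3 311.7] [-180.     0.    56.9] 9.4
[0.0009, -0.0011, -0.0005] [-0.001, 0.001, -0.001]
```

View pics/side3c.png

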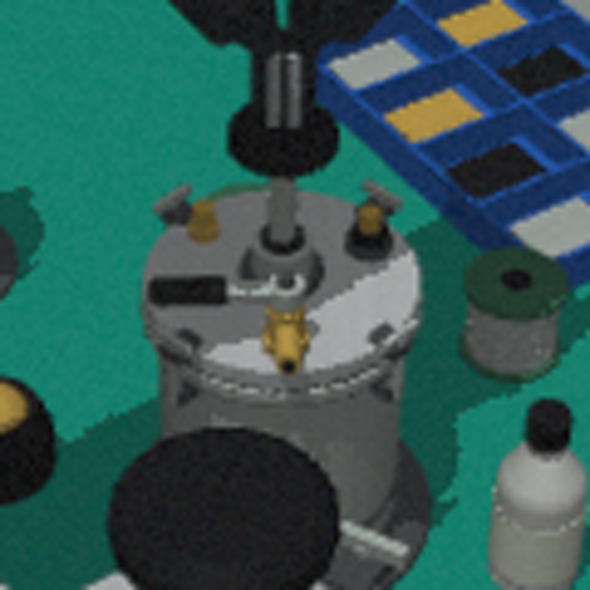

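The pin (370,218) has begun to rise and the lever stays shut. More strokes.

```bash
python3 -m creep '[{"travel":[0,0,0.02],"dr":[0,0,0],"fingers":-1},{"travel":[0,0,0.045],"dr":[0,0,0],"fingers":-1},{"travel":[0,0,0.07],"dr":[0,0,0],"fingers":-1},{"travel":[0,0,0.083],"dr":[0,0,0],"fingers":-1},{"travel":[0,0,0.083],"dr":[0,0,0],"fingers":-1},{"travel":[0,0,0.06],"dr":[0,0,0],"fingers":-1},{"travel":[0,0,0.035],"dr":[0,0,0],"fingers":-1},{"travel":[0,0,0.01],"dr":[0,0,0],"fingers":-1},{"travel":[0,0,0],"dr":[0,0,0],"fingers":-1},{"travel":[0,0,0],"dr":[0,0,0],"fingers":-1}]'
python3 -m creep '[{"travel":[0,0,0.02],"dr":[0,0,0],"fingers":-1},{"travel":[0,0,0.045],"dr":[0,0,0],"fingers":-1},{"travel":[0,0,0.07],"dr":[0,0,0],"fingers":-1},{"travel":[0,0,0.083],"dr":[0,0,0],"fingers":-1},{"travel":[0,0,0.083],"dr":[0,0,0],"fingers":-1},{"travel":[0,0,0.06],"dr":[0,0,0],"fingers":-1},{"travel":[0,0,0.035],"dr":[0,0,0],"fingers":-1},{"travel":[0,0,0.01],"dr":[0,0,0],"fingers":-1},{"travel":[0,0,0],"dr":[0,0,0],"fingers":-1},{"travel":[0,0,0],"dr":[0,0,0],"fingers":-1}]'
python3 -m creep '[{"travel":[0,0,0.02],"dr":[0,0,0],"fingers":-1},{"travel":[0,0,0.045],"dr":[0,0,0],"fingers":-1},{"travel":[0,0,0.07],"dr":[0,0,0],"fingers":-1},{"travel":[0,0,0.083],"dr":[0,0,0],"fingers":-1},{"travel":[0,0,0.083],"dr":[0,0,0],"fingers":-1},{"travel":[0,0,0.06],"dr":[0,0,0],"fingers":-1},{"travel":[0,0,0.035],"dr":[0,0,0],"fingers":-1},{"travel":[0,0,0.01],"dr":[0,0,0],"fingers":-1},{"travel":[0,0,0],"dr":[0,0,0],"fingers":-1},{"travel":[0,0,0],"dr":[0,0,0],"fingers":-1}]'
python3 -m creep '[{"travel":[0,0,0.02],"dr":[0,0,0],"fingers":-1},{"travel":[0,0,0.045],"dr":[0,0,0],"fingers":-1},{"travel":[0,0,0.07],"dr":[0,0,0],"fingers":-1},{"travel":[0,0,0.083],"dr":[0,0,0],"fingers":-1},{"travel":[0,0,0.083],"dr":[0,0,0],"fingers":-1},{"travel":[0,0,0.06],"dr":[0,0,0],"fingers":-1},{"travel":[0,0,0.035],"dr":[0,0,0],"fingers":-1},{"travel":[0,0,0.01],"dr":[0,0,0],"fingers":-1},{"travel":[0,0,0],"dr":[0,0,0],"fingers":-1},{"travel":[0,0,0],"dr":[0,0,0],"fingers":-1}]'
python3 - <<'E'
from plan import *
rows([(573,84,312,57)])
c=grab('side');cv2.imwrite('pics/side4c.png',cv2.resize(c['pixels'][150:270,230:350],(590,590),interpolation=cv2.INTER_CUBIC))
# pin top row: gold pixels near pin column
def prof(p):
    h=cv2.cvtColor(p,cv2.COLOR_BGR2HSV)[170:215,300:312];m=(h[...,0]>12)&(h[...,0]<32)&(h[...,1]>110)&(h[...,2]>60)
    return np.where(m.sum(1)>1)[0]+170
print(prof(c['pixels']),prof(cv2.imread('pics/side2.png')),prof(cv2.imread('pics/side1.png')))
E
```

```text
clock: 10.28
tool_pos: [573.3, 83.4, 311.8]
ee_rot: [-3.141, 0.0, 0.994]
wrist_force: [0.4, -0.2, 0.9]
gripper_width: 0.1
grip_force: 0.0
clock: 11.12
tool_pos: [573.2, 83.4, 311.5]
ee_rot: [-3.141, 0.001, 0.994]
wrist_force: [-0.4, -0.1, -0.4]
gripper_width: 0.0
grip_force: 0.0
clock: 11.95
tool_pos: [573.2, 83.3, 311.5]
ee_rot: [-3.141, 0.001, 0.994]
wrist_force: [0.0, -0.1, -0.6]
gripper_width: -0.0
grip_force: 0.0
clock: 12.78
tool_pos: [573.2, 83.4, 311.4]
ee_rot: [-3.141, 0.001, 0.994]
wrist_force: [-0.8, 0.2, 0.2]
gripper_width: 0.3
grip_force: 0.0
now [573.2  83.4 311.4] [-179.9    0.    56.9] 12.7833
[0.0008, -0.001, -0.0011] [-0.001, 0.001, -0.001]
[173 174 175 188 189 190 191 192 193 194 195 196] [173 174 175 194 195 196] [173 174 175 194 195 196 197]
```

Pin top has risen ~6 px (roughly 15 mm). Extra strokes are harmless, so four more, until it stops rising.

```bash
python3 -m creep '[{"travel":[0,0,0.02],"dr":[0,0,0],"fingers":-1},{"travel":[0,0,0.045],"dr":[0,0,0],"fingers":-1},{"travel":[0,0,0.07],"dr":[0,0,0],"fingers":-1},{"travel":[0,0,0.083],"dr":[0,0,0],"fingers":-1},{"travel":[0,0,0.083],"dr":[0,0,0],"fingers":-1},{"travel":[0,0,0.06],"dr":[0,0,0],"fingers":-1},{"travel":[0,0,0.035],"dr":[0,0,0],"fingers":-1},{"travel":[0,0,0.01],"dr":[0,0,0],"fingers":-1},{"travel":[0,0,0],"dr":[0,0,0],"fingers":-1},{"travel":[0,0,0],"dr":[0,0,0],"fingers":-1}]'|head -2
python3 -m creep '[{"travel":[0,0,0.02],"dr":[0,0,0],"fingers":-1},{"travel":[0,0,0.045],"dr":[0,0,0],"fingers":-1},{"travel":[0,0,0.07],"dr":[0,0,0],"fingers":-1},{"travel":[0,0,0.083],"dr":[0,0,0],"fingers":-1},{"travel":[0,0,0.083],"dr":[0,0,0],"fingers":-1},{"travel":[0,0,0.06],"dr":[0,0,0],"fingers":-1},{"travel":[0,0,0.035],"dr":[0,0,0],"fingers":-1},{"travel":[0,0,0.01],"dr":[0,0,0],"fingers":-1},{"travel":[0,0,0],"dr":[0,0,0],"fingers":-1},{"travel":[0,0,0],"dr":[0,0,0],"fingers":-1}]'|head -2
python3 - <<'E'
from plan import *
cv2.imwrite('pics/side5.png',grab('side')['pixels'])
E
python3 -m creep '[{"travel":[0,0,0.02],"dr":[0,0,0],"fingers":-1},{"travel":[0,0,0.045],"dr":[0,0,0],"fingers":-1},{"travel":[0,0,0.07],"dr":[0,0,0],"fingers":-1},{"travel":[0,0,0.083],"dr":[0,0,0],"fingers":-1},{"travel":[0,0,0.083],"dr":[0,0,0],"fingers":-1},{"travel":[0,0,0.06],"dr":[0,0,0],"fingers":-1},{"travel":[0,0,0.035],"dr":[0,0,0],"fingers":-1},{"travel":[0,0,0.01],"dr":[0,0,0],"fingers":-1},{"travel":[0,0,0],"dr":[0,0,0],"fingers":-1},{"travel":[0,0,0],"dr":[0,0,0],"fingers":-1}]'|head -2
python3 -m creep '[{"travel":[0,0,0.02],"dr":[0,0,0],"fingers":-1},{"travel":[0,0,0.045],"dr":[0,0,0],"fingers":-1},{"travel":[0,0,0.07],"dr":[0,0,0],"fingers":-1},{"travel":[0,0,0.083],"dr":[0,0,0],"fingers":-1},{"travel":[0,0,0.083],"dr":[0,0,0],"fingers":-1},{"travel":[0,0,0.06],"dr":[0,0,0],"fingers":-1},{"travel":[0,0,0.035],"dr":[0,0,0],"fingers":-1},{"travel":[0,0,0.01],"dr":[0,0,0],"fingers":-1},{"travel":[0,0,-0.02],"dr":[0,0,0],"fingers":-1},{"travel":[0,0,-0.03],"dr":[0,0,0],"fingers":-1}]'
python3 - <<'E'
from plan import *
c=grab('side');cv2.imwrite('pics/side6.png',c['pixels']);cv2.imwrite('pics/side6c.png',cv2.resize(c['pixels'][150:270,230:350],(590,590),interpolation=cv2.INTER_CUBIC))
def prof(p):
    h=cv2.cvtColor(p,cv2.COLOR_BGR2HSV)[180:215,300:312];m=(h[...,0]>12)&(h[...,0]<32)&(h[...,1]>110)&(h[...,2]>60)
    return m.sum(1)[:20]
print(prof(cv2.imread('pics/side5.png')),prof(c['pixels']))
K=c['intrinsics'];E=c['extrinsics']
x,y=L2W(40,63)
for z in (164.5,179.5,182.5,184.5):
    q=E@[x,y,z,1];q=K@q[:3];print(z,(q[:2]/q[2]).round(1))
E
```

```text
clock: 13.67
tool_pos: [573.3, 83.4, 311.8]
clock: 14.5
tool_pos: [573.2, 83.4, 311.5]
clock: 15.38
tool_pos: [573.3, 83.4, 311.8]
clock: 16.22
tool_pos: [573.4, 83.4, 326.9]
ee_rot: [-3.141, 0.0, 0.994]
wrist_force: [0.7, -0.7, 0.4]
gripper_width: -0.2
grip_force: 0.0
[0 0 0 0 0 0 0 2 3 4 4 3 4 4 4 4 4 1 0 0] [0 0 0 0 0 0 0 2 3 4 4 3 4 4 4 4 4 1 0 0]
164.5 [305.6 195.1]
179.5 [305.8 189.8]
182.5 [305.9 188.7]
184.5 [305.9 188. ]
```

View pics/side6c.png

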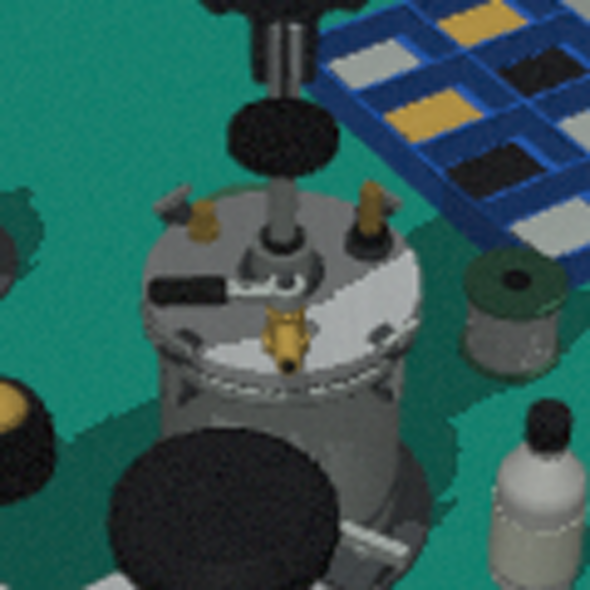

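The pin (370,182–235 in the crop) stands fully out and did not move over the last two strokes. The knob is up, the lever shut and the hand clear, so I hand in.

```bash
python3 -m creep '[{"travel":[0,0,-0.05],"dr":[0,0,0],"fingers":-1},{"travel":[0,0,-0.06],"dr":[0,0,0],"fingers":-1},{"travel":[0,0,-0.06],"dr":[0,0,0],"fingers":-1},{"travel":[0,0,-0.06],"dr":[0,0,0],"fingers":-1}]'; python3 -c "
from station import env
print(env.close_job())"
```

```text
clock: 16.6
tool_pos: [573.2, 83.4, 355.9]
ee_rot: [-3.14, 0.001, 0.994]
wrist_force: [0.0, 0.6, -0.4]
gripper_width: 0.0
grip_force: 0.0
the job is handed in; nothing more can be done
None
```

I handed the job in at 16.6 s: the vent lever is shut against its stop, the indicator pin stands fully out and did not move over the last two strokes, the knob is up, and nothing around the pot was touched as far as the pictures show.

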